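Set up the folding work lamp at the brew head

TASK

Move the folded yellow work lamp, kept upright, onto the white outline on the blue mat: set it down gently on its base, hinge end away from the brew head, and let go of it while it is still folded. Then unfold its panel (the orange lip is there to take it by) to 60 degrees from folded, in line with the red marks at the hinge, so that it shines at the brew head, leaving the lamp on its outline. Do not knock the loose things on the bench.

Things in the scene. Friction and masses are not known exactly. Their poses are not given: they have to be found in the camera images.
- lamp: Folding work lamp, loose, about 0.75 kg. Base: yellow box, black band, 150 (x) x 58 (y) x 34 (z) mm; origin at the centre of its underside, z up. Hinge at its -x end, orange lip at +x. Folded, 48 mm high over all; the 50 mm wide panel covers the base's top. Grip the base across its 58 mm at the middle (centre of mass near there). Its weight keeps it down while the panel is unfolded.
- hinge (a point): The panel's hinge axis, at (-70, 0, 42) mm in the lamp's frame; the axis runs along the lamp's y. A short red bar on each side of the hinge slants at 60 degrees as a mark: the unfolded panel lines up with it.
- panel (a joint): Angle of the lamp's panel about its hinge, rad: 0 folded flat on the base (starts at 0 to 0.08), 1.047 = 60 degrees unfolded, at most 2.1. It grows as the lip end goes up and back over the hinge. Stiff friction hinge (about 0.18 N m): it stays where it is left; about 2 N at the lip moves it.
- lip (a point): Centre of the orange lip on the grey panel's free end, 160 mm from the hinge axis, on the panel's mid-plane; 36 mm wide (along the lamp's y), 12 mm thick. Folded, it sticks out past the base (x 75 to 105 mm in the lamp's frame), its underside 36 mm above the lamp's foot with free space below, so fingers can pinch it side to side.
- station: Fixed blue mat, 440 x 140 x 4 mm, with a brew head (brass and chrome, lying on its side) at its +x end. Origin on the bench under the centre of the white outline; x points to the brew head, z up. The mat runs from x = -110 to 330 mm; the brew head, up to 125 mm high, stands at x = 215 to 315 mm.
- spot (a point): Centre of the white outline (inside 150 x 58 mm, the lamp base's size, long along the mat's x) on the mat's top, 4 mm above the bench. Axes as the mat's. The lamp belongs here with its own x along the mat's x.
- portafilter: Portafilter lying flat: steel cup 68 mm across, 30 mm high, black handle 130 mm long to its -x. Loose. Origin under the cup.
- tamper: Steel tamper, 56 mm across, 84 mm high, standing, loose. Origin under its centre.
- screwdriver: Red-handled screwdriver lying on the bench, loose, about 200 mm long along its x.
- wrench: Steel wrench lying on the bench, loose, under 200 mm long, along its x.
- cup: Steel cup, 72 mm across, 85 mm high, loose. Origin under its centre.
- brush: Brush with wooden handle lying on the bench, loose, under 250 mm long, along its x.
There are look-alikes about, which are no part of the job. Leave any turquoise look-alike of the lamp alone.

How it is judged:
By the outcome, as a careful person would: the job done as asked, in the order asked, and still so for the second after the job is handed in, with the robot touching nothing.
It also fails if it takes over 53 s, if anything falls off the work surface, if the arm or the gripper's body presses on something with over 40 N, if the wrist force passes 120 N, or if a joint passes its speed limit or range.

ROBOT

A 6-joint arm with a two-finger parallel gripper is mounted at the origin on the work surface. World frame = base frame: x ahead of the robot, y to its left, z up, the work surface at z = 0. Lengths are in m, angles in degrees, forces in N, time in s.
With the tool pointing down it reaches from about 0.35 to 0.875 m from the base axis. Payload 4.2 kg.
Tool frame: the origin (TCP) lies midway between the tips of the shut fingers; the grasp point (between the pads) lies 19 mm behind it; z points along the fingers, y is the direction in which the jaws open and shut (so a half turn about z gives the same grasp; the last joint's range is limited). The gripper opens to 87 mm and grips with 3 to 60 N. Pads are 19 mm wide; open, the fingers measure 117 mm over their backs; the gripper's body (75 mm by 190 mm) begins 51 mm behind the grasp point.
Start: joints at [82.426, 22.042, 0.453, 0, -68.411, -14.817], TCP at [0.238, 0.578, 0.223] pointing down, gripper open.
Joint ranges: [-179.83, 179.83], [-69.29, 118.12], [-61.27, 80.66], [-181.25, 117.63], [-171.15, -9.14], [-177.46, 177.46]. Speed limits (degrees/s): [159.86, 159.86, 180, 180, 180, 180].

INTERFACE

Orientations are given as a 3x3 rotation matrix whose columns are the frame's x, y, z axes.
In Python, from station import r gives the robot as it stands.
- The arm moves only by the tool carry_out, never from a script. Its argument "steps" is a list of rows, each a list of 2 entries, a list of its own where there are three numbers: the shift along the tool's x, y, z in cm, then the turn about the tool's z in degrees. In form: [[[x, y, z], twist], ...]. A call has 1 to 20 rows; each row is the pose to reach, as a shift and turn from the pose measured when the call began, along the tool's axes at that moment; what a row does not reach only later rows make up. A row lasts 1/10 s, in which the tool goes at most 50 mm and 8.59 degrees, less where a joint would pass 70% of its speed; a pose out of reach is approached as far as the arm can. A call with a gripper value outside its range is refused whole. "gripper" is the gripper's target within -1 to 1 (fully open at 1, half-way at 0, shut at -1), set as the call begins (left out, the last holds). The fingers move at their own pace and stop on an object; the grip force is fixed at half the most. Time passes only in rows, so rows that repeat a pose let the fingers close. It gives the time, the measured TCP pose, the force and the opening at its end, in the units of the state.
- r.sense(): the state, without advancing time (a new reading comes with each control period).
- r.capture(name): name is "scene" or "side" or "wrist"; returns the picture (420x560x3 uint8, red, green, blue); there is no depth.
- r.calibration(name): a dict with "camera_matrix" (3x3 intrinsics, pixels), "world_from_camera" (4x4, takes a point from camera to world coordinates). Camera axes: x right, y up, looking along -z (the intrinsics and any distortion apply to the point x, -y, -z); pixel columns grow to the right and rows downward; lengths in m; the calibration is good to about 2 mm. A picture is of the moment at which its call begins: read the wrist's pose just before it. calibration takes no time and is no camera call; for the wrist camera it gives the pose at the moment of the call.
- r.finish_job(): hands the job in, once; it reports no verdict.
Trained networks look in the newest picture that a camera, given by its name, has taken for a name from the list of things; names that differ only in an ending like _2 or _b are one class to them, and where a whole thing is asked for, a point or a joint stands for the part that bears it (a point fixed in the world has none). Each returns a list of dicts, best first, with "confidence" (0 to 1); they miss things now and then, are a little off and sometimes report something else, mostly with a low value. They report only what shows in the picture. A call takes as long as a camera call. They do not tell look-alikes from the thing itself.
- r.cut_out(camera, target): "pixels" (420x560 bool, what is visible of it).
- r.place_of(camera, target): "centre" ([x, y, z] in m, in world coordinates, good to about 4 mm: a listed point, or the origin of a listed thing).
The state is a dict: "time_s": time; "joints": joint angles; "joint_velocities": joint speeds; "effort": joint torques, N m; "tcp_pos": TCP position; "ee_rot": TCP orientation; "wrist_force": force on the tool from outside, world axes, zero at the start; "moment": the same for the moment, N m; "gripper_width": opening from 0.0 (shut) to 1.0 (fully open).
Only numpy, scipy, OpenCV 4.12 (cv2) and the standard library are available. Lean on these libraries where they do the work, as an engineer would, in place of code of your own. Each camera call takes 0.05 s, during which the arm holds its last target. There are 200 camera calls.

## Working session

There is one attempt and no reset: what is moved stays moved. The work goes in short steps, Python scripts to look and compute and a tool call to move; the robot and the scene stay as the last step left them, time stands still between calls to the robot, and variables do not carry over. Pictures are saved under pics/ and viewed, about 8 in all and at most 12, crops included, and the job is handed in when it is done.

Besides the shell and the picture viewer there is one more tool, called after "Request:" as name(argument=value, ...) on one line, values as JSON. carry_out: Moves the arm, as the interface text tells. Its arguments: {"type":"object","properties":{"steps":{"type":"array","items":{"type":"array"}},"gripper":{"type":"number"}},"required":["steps"]}

```bash
ls; mkdir -p pics
python3 - <<'E'
from station import r
import cv2,numpy as np
np.set_printoptions(precision=4,suppress=True)
s=r.sense();print(s['time_s'],s['tcp_pos'],s['ee_rot'],s['wrist_force'],s['gripper_width'])
for c in ['scene','side']:
    im=r.capture(c);cv2.imwrite(f'pics/{c}0.png',im[:,:,::-1])
    k=r.calibration(c);print(c,k['camera_matrix'],k['world_from_camera'])
    for t in ['lamp','hinge','lip','station','spot','tamper','cup','portafilter','screwdriver','wrench','brush']:
        print(t,[(np.round(d['centre'],3),round(d['confidence'],2)) for d in r.place_of(c,t)[:3]])
E
```

```text
pics
0.0 [0.2378 0.5773 0.2215] [[ 0.9245 -0.3811 -0.0007]
 [-0.3811 -0.9245 -0.0021]
 [ 0.0001  0.0022 -1.    ]] [ 0.3788 -0.7484  0.2227] 1.002022184609862
scene [[439.7822   0.     275.6721]
 [  0.     439.7822 207.8448]
 [  0.       0.       1.    ]] [[-0.6633 -0.4406  0.6049  1.259 ]
 [ 0.7483 -0.3982  0.5306  0.3447]
 [ 0.0071  0.8046  0.5938  0.733 ]
 [ 0.      0.      0.      1.    ]]
lamp [(array([ 0.553, -0.305,  0.004]), 0.63), (array([ 0.416, -0.684,  0.001]), 0.59)]
hinge [(array([ 0.578, -0.369,  0.039]), 0.85), (array([ 0.468, -0.734,  0.039]), 0.68)]
lip [(array([ 0.353, -0.625,  0.044]), 0.72), (array([ 0.522, -0.221,  0.05 ]), 0.58)]
station [(array([ 0.491,  0.082, -0.002]), 0.97)]
spot [(array([ 0.576, -0.37 ,  0.039]), 0.66), (array([0.492, 0.077, 0.004]), 0.56)]
tamper [(array([ 0.7  , -0.124,  0.001]), 0.67), (array([ 0.359, -0.161, -0.001]), 0.58), (array([ 0.555, -0.306,  0.002]), 0.2)]
cup [(array([ 0.752,  0.184, -0.001]), 0.56)]
portafilter [(array([0.784, 0.041, 0.001]), 0.92), (array([ 0.355, -0.163,  0.003]), 0.39)]
screwdriver [(array([ 0.357, -0.16 , 
[... 261 characters left out ...]
8 -0.6257 -0.8845]
 [-0.0078  0.6351  0.7724  0.8575]
 [ 0.      0.      0.      1.    ]]
lamp [(array([ 0.552, -0.303, -0.001]), 0.89)]
hinge [(array([ 0.586, -0.371,  0.04 ]), 0.82)]
lip [(array([ 0.352, -0.623,  0.044]), 0.96), (array([ 0.521, -0.223,  0.048]), 0.77)]
station [(array([0.493, 0.08 , 0.002]), 0.94)]
spot [(array([0.49 , 0.082, 0.004]), 0.63), (array([ 0.581, -0.507,  0.001]), 0.17)]
tamper [(array([ 0.705, -0.118,  0.001]), 0.69)]
cup [(array([0.754, 0.183, 0.001]), 0.58)]
portafilter [(array([ 0.787,  0.043, -0.002]), 0.55)]
screwdriver [(array([ 0.358, -0.159, -0.   ]), 0.78)]
wrench [(array([ 0.581, -0.506,  0.005]), 0.94)]
brush [(array([ 0.365, -0.459,  0.   ]), 0.97)]
```

View pics/scene0.png

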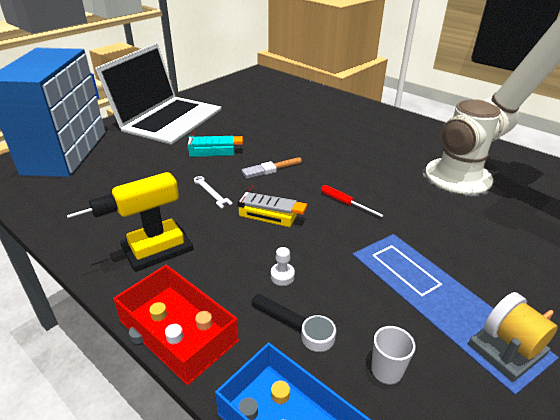

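View pics/side0.png

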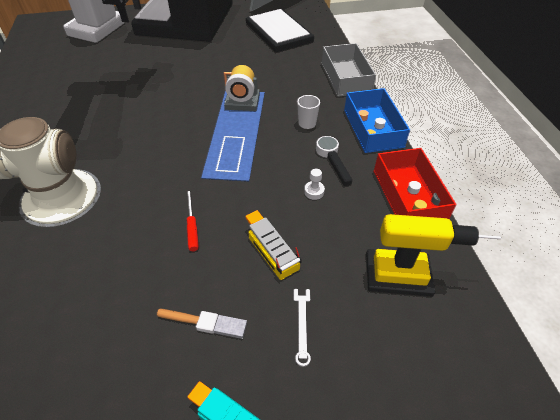

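The scene camera shows the yellow lamp near (272,208) with its lip at (299,208). The turquoise look-alike is at (212,146), and the outline on the mat is at (407,270). The side camera shows the yellow lamp at (273,247) with its lip pointing up-left towards the mat, and the outline at (231,154). So the right lamp is the one at (0.553, -0.304). Next I'll measure the outline and the lamp's yaw.

```bash
cat > h.py <<'E'
from station import r
import cv2,numpy as np
np.set_printoptions(precision=4,suppress=True)
def toplane(k,uv,z):
    uv=np.atleast_2d(uv).astype(float);K=k['camera_matrix'];T=k['world_from_camera']
    K=np.array(K);T=np.array(T)
    d=np.c_[(uv[:,0]-K[0,2])/K[0,0],-(uv[:,1]-K[1,2])/K[1,1],-np.ones(len(uv))]@T[:3,:3].T
    o=T[:3,3];return (o+d*((z-o[2])/d[:,2])[:,None])[:,:2]
def proj(k,P):
    P=np.atleast_2d(P);K=np.array(k['camera_matrix']);T=np.linalg.inv(np.array(k['world_from_camera']))
    c=P@T[:3,:3].T+T[:3,3];return np.c_[K[0,0]*c[:,0]/-c[:,2]+K[0,2],-K[1,1]*c[:,1]/-c[:,2]+K[1,2]]
def mat(im):
    h=cv2.cvtColor(im,cv2.COLOR_RGB2HSV);return h
def outline(im,k,guess=(.491,.08),z=.004):
    h=cv2.cvtColor(im,cv2.COLOR_RGB2HSV)
    m=((h[:,:,1]<110)&(h[:,:,2]>140))
    v,u=np.nonzero(m);p=toplane(k,np.c_[u,v],z)
    p=p[np.hypot(*(p-guess).T)<.1].astype(np.float32)
    (c,s,a)=cv2.minAreaRect(p*1000);b=cv2.boxPoints((c,s,a))
    e=max([b[1]-b[0],b[2]-b[1]],key=np.linalg.norm)
    return len(p),np.array(c)/1000,s,np.degrees(np.arctan2(e[1],e[0]))%180
E
python3 - <<'E'
from h import *
for c in ['scene','side']:
    im=cv2.imread(f'pics/{c}0.png')[:,:,::-1].copy();k=r.calibration(c)
    print(c,outline(im,k))
    h=cv2.cvtColor(im,cv2.COLOR_RGB2HSV)
    m=(h[:,:,0]>98)&(h[:,:,0]<125)&(h[:,:,1]>120)&(h[:,:,2]>70)
    v,u=np.nonzero(m);p=toplane(k,np.c_[u,v],.004);p=p[np.hypot(*(p-[.5,.15]).T)<.26].astype(np.float32)
    print('mat',cv2.minAreaRect(p*1000))
    # lamp: yellow/dark-yellow
    m=(h[:,:,0]>20)&(h[:,:,0]<35)&(h[:,:,1]>120)&(h[:,:,2]>90)
    v,u=np.nonzero(m);p=toplane(k,np.c_[u,v],.017);p=p[np.hypot(*(p-[.553,-.304]).T)<.12].astype(np.float32)
    print('lamp',cv2.minAreaRect(p*1000))
E
```

```text
scene (443, array([0.492 , 0.0805]), (161.5707550048828, 70.0859375), np.float32(74.6408))
mat ((522.51318359375, 185.9498748779297), (438.49517822265625, 143.4258575439453), 74.59239196777344)
lamp ((543.2607421875, -303.9117736816406), (115.16704559326172, 170.3850555419922), 21.974044799804688)
side (260, array([0.4903, 0.082 ]), (162.0469512939453, 69.71415710449219), np.float32(74.644615))
mat ((518.380859375, 179.9124755859375), (429.2255554199219, 139.47607421875), 74.51221466064453)
lamp ((544.5958862304688, -287.49371337890625), (65.77642059326172, 200.9594268798828), 22.531892776489258)
```

```bash
cat >> h.py <<'E'
def go(xyz,psi):
    s=r.sense();R=np.array(s['ee_rot']);d=R.T@(np.array(xyz)-s['tcp_pos'])*100
    now=np.degrees(np.arctan2(R[1,0],R[0,0]));tw=-((psi-now+180)%360-180)
    print('t',round(s['time_s'],2),'tcp',np.array(s['tcp_pos']),'psi',round(now,2),'shift cm',d.round(2),'twist',round(tw,2),'j',np.round(s['joints'],1))
E
python3 -c "
from h import *
go([.56,-.33,.2],-68)"
```

```text
t 1.2 tcp [0.2381 0.5779 0.2225] psi -22.39 shift cm [64.35 71.68  2.25] twist 45.61 j [ 82.4  22.    0.5  -0.  -68.4 -14.8]
```

Request:
carry_out(steps=[[[64.4, 71.7, 2.2], 45.6], [[64.4, 71.7, 2.2], 45.6], [[64.4, 71.7, 2.2], 45.6], [[64.4, 71.7, 2.2], 45.6], [[64.4, 71.7, 2.2], 45.6], [[64.4, 71.7, 2.2], 45.6], [[64.4, 71.7, 2.2], 45.6], [[64.4, 71.7, 2.2], 45.6], [[64.4, 71.7, 2.2], 45.6], [[64.4, 71.7, 2.2], 45.6], [[64.4, 71.7, 2.2], 45.6], [[64.4, 71.7, 2.2], 45.6], [[64.4, 71.7, 2.2], 45.6], [[64.4, 71.7, 2.2], 45.6], [[64.4, 71.7, 2.2], 45.6], [[64.4, 71.7, 2.2], 45.6], [[64.4, 71.7, 2.2], 45.6], [[64.4, 71.7, 2.2], 45.6], [[64.4, 71.7, 2.2], 45.6], [[64.4, 71.7, 2.2], 45.6]], gripper=1)

```text
time_s: 3.2
tcp_pos: [0.5609, -0.3346, 0.1992]
ee_rot: [[0.371, -0.929, -0.001], [-0.929, -0.371, -0.001], [0.0, 0.001, -1.0]]
wrist_force: [-0.3, 0.3, 0.4]
gripper_width: 1.002
```

Run:
```python
from h import *
k=r.calibration('wrist');im=r.capture('wrist');cv2.imwrite('pics/wrist1.png',im[:,:,::-1])
np.savez('w1.npz',K=k['camera_matrix'],T=k['world_from_camera']);print(np.array(k['world_from_camera']),k['camera_matrix'][0])
for t in ['lamp','hinge','lip']:
    print(t,[(np.round(d['centre'],4),round(d['confidence'],2)) for d in r.place_of('wrist',t)[:2]])
go([.553,-.304,.1],-68)
# overlay expected edges
def P(L,yaw,c): 
    a=np.radians(yaw);L=np.array(L,float);return np.c_[c[0]+L[:,0]*np.cos(a)-L[:,1]*np.sin(a),c[1]+L[:,0]*np.sin(a)+L[:,1]*np.cos(a),L[:,2]]
o=im[:,:,::-1].copy()
for z in (0,.034):
    q=proj(k,P([[-.075,-.029,z],[.075,-.029,z],[.075,.029,z],[-.075,.029,z]],112,(.553,-.304)))
    cv2.polylines(o,[np.int32(q*1).reshape(-1,1,2)],True,(255,0,255) if z else (0,255,0),1)
cv2.imwrite('pics/wrist1o.png',o)
```

```text
[[-0.9283  0.3553  0.1096  0.5909]
 [-0.3718 -0.888  -0.2708 -0.4094]
 [ 0.0011 -0.2921  0.9564  0.3616]
 [ 0.      0.      0.      1.    ]] [313.1061   0.     273.6083]
lamp [(array([ 0.5562, -0.3051,  0.0003]), 0.8)]
hinge [(array([ 0.5811, -0.3725,  0.0373]), 0.6)]
lip [(array([ 0.5167, -0.2233,  0.048 ]), 0.71)]
t 3.4 tcp [ 0.5599 -0.3298  0.2002] psi -68.0 shift cm [-2.64 -0.33 10.02] twist -0.0 j [-16.3  25.3   2.4  -0.  -67.1  38.3]
```

View pics/wrist1o.png

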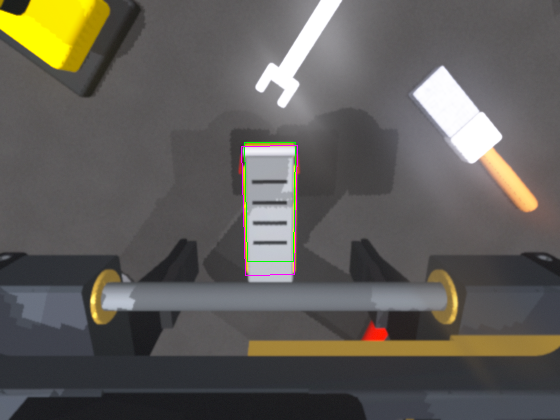

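The overlay (columns 245–296, hinge end at row 145) fits the lamp within about 2 mm. I'm descending to grip its middle.

```bash
python3 -c "
from h import *
go([.554,-.305,.006],-68)"
```

```text
t 3.4 tcp [ 0.5599 -0.3298  0.2002] psi -68.0 shift cm [-2.5  -0.39 19.42] twist -0.0 j [-16.3  25.3   2.4  -0.  -67.1  38.3]
```

Request:
carry_out(steps=[[[-2.5, -0.4, 2.0], 0], [[-2.5, -0.4, 5.0], 0], [[-2.5, -0.4, 8.0], 0], [[-2.5, -0.4, 11.0], 0], [[-2.5, -0.4, 14.0], 0], [[-2.5, -0.4, 16.0], 0], [[-2.5, -0.4, 17.5], 0], [[-2.5, -0.4, 18.5], 0], [[-2.5, -0.4, 19.2], 0], [[-2.5, -0.4, 19.4], 0], [[-2.5, -0.4, 19.4], 0], [[-2.5, -0.4, 19.4], 0]])

```text
time_s: 4.6
tcp_pos: [0.5547, -0.3051, 0.0071]
ee_rot: [[0.375, -0.927, 0.001], [-0.927, -0.375, 0.0], [0.0, -0.001, -1.0]]
wrist_force: [0.1, 0.4, 0.9]
gripper_width: 1.001
```

Request:
carry_out(steps=[[[0, 0, 0], 0], [[0, 0, 0], 0], [[0, 0, 0], 0], [[0, 0, 0], 0], [[0, 0, 0], 0], [[0, 0, 0], 0], [[0, 0, 0], 0], [[0, 0, 0], 0], [[0, 0, 0], 0], [[0, 0, 0], 0]], gripper=-1)

```text
time_s: 5.6
tcp_pos: [0.5543, -0.3052, 0.0072]
ee_rot: [[0.375, -0.927, -0.0], [-0.927, -0.375, 0.0], [-0.0, 0.0, -1.0]]
wrist_force: [-2.3, -1.5, 1.9]
gripper_width: 0.664
```

Request:
carry_out(steps=[[[0, 0, -0.5], 0], [[0, 0, -1.5], 0], [[0, 0, -3], 0], [[0, 0, -5], 0], [[0, 0, -7], 0], [[0, 0, -9], 0], [[0, 0, -10.5], 0], [[0, 0, -11.5], 0], [[0, 0, -12], 0], [[0, 0, -12], 0]])

```text
time_s: 6.6
tcp_pos: [0.5544, -0.305, 0.1273]
ee_rot: [[0.375, -0.927, 0.0], [-0.927, -0.375, 0.0], [-0.0, -0.001, -1.0]]
wrist_force: [0.0, -0.3, -7.4]
gripper_width: 0.663
```

```bash
python3 -c "
from h import *
go([.491,.081,.09],-105.4)"
```

```text
t 6.6 tcp [ 0.5544 -0.305   0.1273] psi -67.99 shift cm [-38.16  -8.59   3.74] twist 37.41 j [-14.2  27.2  -5.7  -0.  -57.1  36.2]
```

Request:
carry_out(steps=[[[-1, -0.2, 0], 1], [[-3, -0.7, 0], 3], [[-6, -1.4, 0], 6], [[-9, -2.0, 0], 9], [[-12, -2.7, 0], 12], [[-15, -3.4, 0], 15], [[-18, -4.1, 0], 18], [[-21, -4.7, 0], 21], [[-24, -5.4, 0], 24], [[-27, -6.1, 0], 27], [[-30, -6.8, 0], 30], [[-33, -7.4, 0.5], 33], [[-35.5, -8.0, 1.5], 35.5], [[-37.2, -8.4, 2.5], 36.8], [[-38.0, -8.6, 3.2], 37.4], [[-38.2, -8.6, 3.7], 37.4], [[-38.2, -8.6, 3.7], 37.4], [[-38.2, -8.6, 3.7], 37.4], [[-38.2, -8.6, 3.7], 37.4]])

```text
time_s: 8.5
tcp_pos: [0.4914, 0.0808, 0.0908]
ee_rot: [[-0.266, -0.964, 0.001], [-0.964, 0.266, 0.001], [-0.001, -0.001, -1.0]]
wrist_force: [0.4, 0.8, -6.2]
gripper_width: 0.66
```

Run:
```python
from h import *
go([.491,.081,.012],-105.4)
ims=[]
for c in ['wrist','scene','side']:
    k=r.calibration(c);im=r.capture(c)
    print(c,outline(im,k)) if c=='wrist' else 0
    for t in ['lamp','hinge','lip','spot']:
        print(t,[(np.round(d['centre'],4),round(d['confidence'],2)) for d in r.place_of(c,t)[:3]])
    o=im[:,:,::-1].copy()
    a=np.radians(74.6);ct=np.array([.491,.081])
    for z,col in ((.004,(0,255,0)),(.0868+.034,(255,0,255)),):
        L=np.array([[-.075,-.029],[.075,-.029],[.075,.029],[-.075,.029]])@np.array([[np.cos(a),np.sin(a)],[-np.sin(a),np.cos(a)]])+ct
        cv2.polylines(o,[np.int32(proj(k,np.c_[L,[z]*4])).reshape(-1,1,2)],True,col,1)
    if c!='wrist':
        u,v=np.int32(proj(k,[[.491,.081,.08]])[0]);x0=max(0,min(u-100,360));y0=max(0,min(v-100,220))
        o=cv2.resize(o[y0:y0+200,x0:x0+200],(400,420))
    else: cv2.imwrite('pics/w2.png',o)
    ims.append(cv2.resize(o,(400,300)) if c=='wrist' else o)
cv2.imwrite('pics/h2.png',np.hstack(ims[1:]))
```

```text
t 8.5 tcp [0.4914 0.0808 0.0908] psi -105.45 shift cm [-0.    0.05  7.88] twist -0.05 j [ 28.1  18.1 -27.4  -0.  -44.5 -43.5]
wrist (28083, array([0.4906, 0.0791]), (197.98245239257812, 143.57652282714844), np.float32(74.59781))
lamp [(array([0.4903, 0.08  , 0.0824]), 0.95)]
hinge [(array([0.4738, 0.0121, 0.1216]), 0.67)]
lip []
spot []
lamp [(array([0.4935, 0.0837, 0.0855]), 0.77), (array([ 0.4191, -0.6819, -0.0002]), 0.73)]
hinge [(array([ 0.4676, -0.7321,  0.0366]), 0.98)]
lip [(array([ 0.3529, -0.6202,  0.0435]), 0.72), (array([0.5164, 0.1693, 0.1326]), 0.7)]
spot [(array([0.4916, 0.0789, 0.0028]), 0.9)]
lamp [(array([0.4886, 0.0835, 0.0849]), 0.93)]
hinge [(array([0.4746, 0.0175, 0.1237]), 0.81)]
lip [(array([ 0.3558, -0.6198,  0.043 ]), 0.93), (array([0.519 , 0.1681, 0.1317]), 0.7)]
spot [(array([0.4913, 0.0815, 0.0009]), 0.89), (array([ 0.7004, -0.1202, -0.0005]), 0.32)]
```

View pics/w2.png

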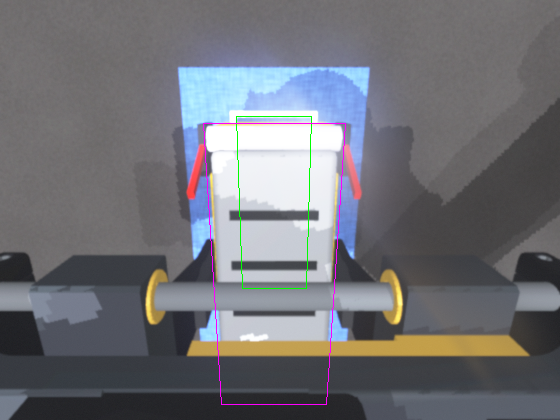

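View pics/h2.png

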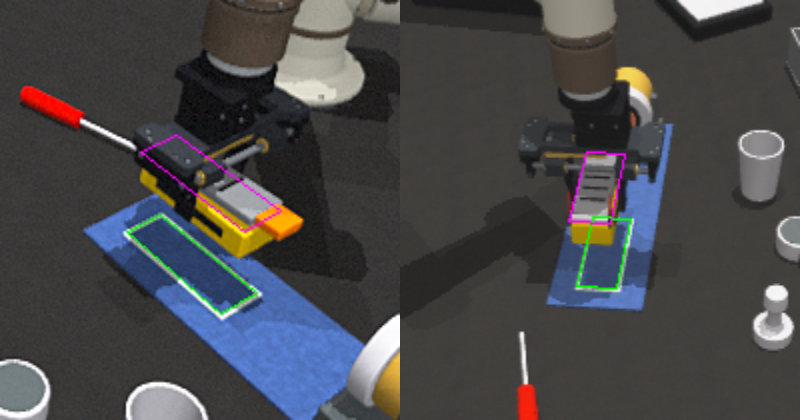

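The hover view shows the lamp centred in the fingers (barrel columns 206–344, outline columns 230–318). Both are centred at about column 274, with parallel axes. I'm lowering it slowly.

Request:
carry_out(steps=[[[0, 0, 1], 0], [[-0.1, 0, 2.5], 0], [[-0.1, 0, 4], 0], [[-0.1, 0, 5.5], 0], [[-0.1, 0, 6.5], 0], [[-0.1, 0, 7.1], 0], [[-0.1, 0, 7.4], 0], [[-0.1, 0, 7.5], 0], [[-0.1, 0, 7.6], 0], [[-0.1, 0, 7.65], 0], [[-0.1, 0, 7.7], 0], [[-0.1, 0, 7.75], 0], [[-0.1, 0, 7.75], 0]])

```text
time_s: 10.55
tcp_pos: [0.4913, 0.0824, 0.013]
ee_rot: [[-0.265, -0.964, 0.001], [-0.964, 0.265, 0.001], [-0.001, -0.0, -1.0]]
wrist_force: [-0.1, 0.2, -6.9]
gripper_width: 0.666
```

Request:
carry_out(steps=[[[0, 0, 0.05], 0], [[0, 0, 0.1], 0], [[0, 0, 0.15], 0], [[0, 0, 0.15], 0], [[0, 0, 0.15], 0]])

```text
time_s: 11.05
tcp_pos: [0.4913, 0.0824, 0.0115]
ee_rot: [[-0.265, -0.964, 0.0], [-0.964, 0.265, 0.0], [-0.001, -0.0, -1.0]]
wrist_force: [-0.2, -0.5, -6.7]
gripper_width: 0.664
```

Request:
carry_out(steps=[[[0, 0, 0.03], 0], [[0, 0, 0.06], 0], [[0, 0, 0.08], 0], [[0, 0, 0.08], 0]])

```text
time_s: 11.45
tcp_pos: [0.4913, 0.0825, 0.0111]
ee_rot: [[-0.265, -0.964, 0.001], [-0.964, 0.265, 0.001], [-0.001, -0.001, -1.0]]
wrist_force: [-1.1, 0.0, -1.4]
gripper_width: 0.668
```

Request:
carry_out(steps=[[[0, 0, 0], 0], [[0, 0, 0], 0], [[0, 0, 0], 0], [[0, 0, 0], 0], [[0, 0, 0], 0], [[0, 0, 0], 0], [[0, 0, 0], 0], [[0, 0, 0], 0]], gripper=1)

```text
time_s: 12.25
tcp_pos: [0.4913, 0.0825, 0.0111]
ee_rot: [[-0.265, -0.964, 0.001], [-0.964, 0.265, 0.0], [-0.001, -0.001, -1.0]]
wrist_force: [-0.6, 0.7, 0.9]
gripper_width: 0.998
```

Request:
carry_out(steps=[[[0, 0, -0.5], 0], [[0, 0, -2], 0], [[0, 0, -4], 0], [[0, 0, -7], 0], [[0, 0, -10], 0], [[0, 0, -13], 0], [[3, 0, -14], 0], [[6, 0, -14], 0], [[8, 0, -14], 0], [[8, 0, -14], 0], [[8, 0, -14], 0]])

```text
time_s: 13.35
tcp_pos: [0.4702, 0.0051, 0.1515]
ee_rot: [[-0.266, -0.964, 0.002], [-0.964, 0.266, 0.001], [-0.001, -0.001, -1.0]]
wrist_force: [0.2, 0.3, -0.2]
gripper_width: 0.999
```

Run:
```python
from h import *
ims=[]
a=np.radians(74.6);ct=np.array([.4912,.0815]);A=np.array([[np.cos(a),np.sin(a)],[-np.sin(a),np.cos(a)]])
go([*(ct+np.array([.095,0])@A),.12],-105.4)
for c in ['wrist','scene','side']:
    k=r.calibration(c);im=r.capture(c)
    for t in ['lamp','hinge','lip']:
        print(t,[(np.round(d['centre'],4),(A@(np.array(d['centre'])[:2]-ct)).round(4),round(d['confidence'],2)) for d in r.place_of(c,t)[:3]])
    o=im[:,:,::-1].copy()
    u,v=np.int32(proj(k,[[.491,.081,.02]])[0]);w=220 if c=='wrist' else 110
    x0=max(0,min(u-w//2,560-w));y0=max(0,min(v-w//2,420-w))
    ims.append(cv2.resize(o[y0:y0+w,x0:x0+w],(390,390),interpolation=cv2.INTER_CUBIC))
    if c=='wrist': cv2.imwrite('pics/w3.png',o)
cv2.imwrite('pics/h3.png',np.hstack(ims[1:]))
```

```text
t 13.35 tcp [0.4702 0.0051 0.1515] psi -105.42 shift cm [-17.42   0.01   3.16] twist -0.02 j [ 20.5  11.  -26.6  -0.  -52.3 -35.9]
lamp [(array([0.4931, 0.0851, 0.0076]), array([ 0.004 , -0.0009]), 0.87)]
hinge [(array([0.4732, 0.0126, 0.042 ]), array([-0.0712, -0.0009]), 0.83)]
lip [(array([ 0.7   , -0.1217,  0.0015]), array([-0.1405, -0.2553]), 0.69)]
lamp [(array([ 0.4162, -0.6834,  0.0008]), array([-0.7574, -0.1308]), 0.76), (array([0.4901, 0.0881, 0.0065]), array([0.0061, 0.0028]), 0.74), (array([0.7864, 0.0427, 0.0015]), array([ 0.041 , -0.2949]), 0.39)]
hinge [(array([0.4709, 0.0139, 0.0456]), array([-0.0706,  0.0016]), 0.91), (array([ 0.4657, -0.732 ,  0.0419]), array([-0.7911, -0.1914]), 0.79), (array([ 0.6997, -0.1264, -0.0013]), array([-0.1451, -0.2562]), 0.3)]
lip [(array([ 0.352 , -0.6232,  0.0431]), array([-0.7164, -0.0529]), 0.97), (array([0.5166, 0.1722, 0.0523]), array([ 0.0942, -0.0004]), 0.95)]
lamp [(array([0.4874, 0.0857, 0.0058]), array([0.003 , 0.0048]), 0.88)]
hinge [(array([0.4775, 0.016 , 0.0437]), array([-0.0668, -0.0042]), 0.68)]
lip [(array([0.5172, 0.1711, 0.0525]), array([ 0.0933, -0.0013]), 0.94), (array([ 0.3554, -0.6219,  0.0439]), array([-0.7142, -0.0559]), 0.78), (array([ 0.7053, -0.1185,  0.0022]), array([-0.136 , -0.2595]), 0.52)]
```

View pics/w3.png

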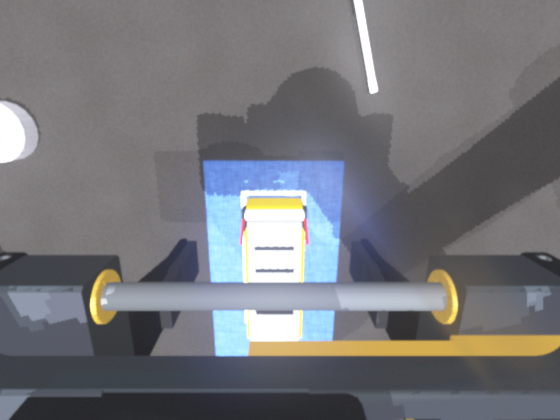

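View pics/h3.png

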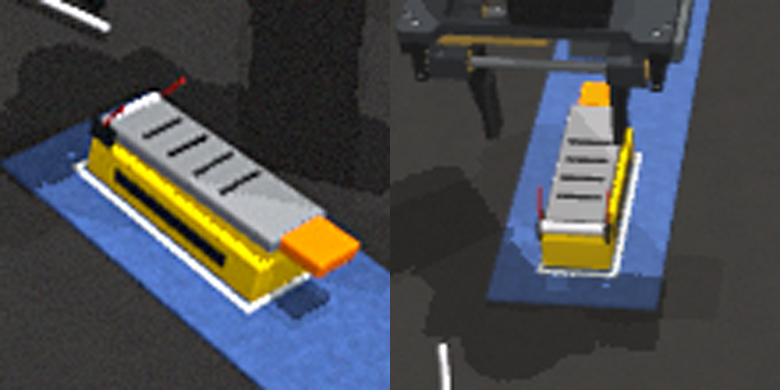

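The lamp stands inside the outline with the white border showing evenly (side crop rows 265–275), and it is still folded with the hinge end away from the brew head. Its centre is within about 1–2 mm of the spot. Next I'll pinch the lip.

```bash
python3 -c "
from h import *
go([.516,.1722,.0415],-105.4)"
```

```text
t 13.95 tcp [0.47   0.0054 0.151 ] psi -105.37 shift cm [-17.3   -0.01  10.96] twist 0.03 j [ 20.5  11.  -26.6  -0.  -52.3 -35.9]
```

Request:
carry_out(steps=[[[-3, 0, 0], 0], [[-6, 0, 0], 0], [[-9, 0, 0], 0], [[-12, 0, 0], 0], [[-15, 0, 0], 0], [[-16.5, 0, 0.5], 0], [[-17.2, 0, 1.5], 0], [[-17.3, 0, 3], 0], [[-17.3, 0, 5], 0], [[-17.3, 0, 7], 0], [[-17.3, 0, 9], 0], [[-17.3, 0, 10], 0], [[-17.3, 0, 10.6], 0], [[-17.3, 0, 10.9], 0], [[-17.3, 0, 11.0], 0], [[-17.3, 0, 11.0], 0]])

```text
time_s: 15.55
tcp_pos: [0.5163, 0.1724, 0.0416]
ee_rot: [[-0.265, -0.964, 0.002], [-0.964, 0.265, 0.001], [-0.001, -0.001, -1.0]]
wrist_force: [-0.1, -0.4, -1.5]
gripper_width: 1.0
```

Run:
```python
from h import *
ims=[]
go([.516,.1722,.0415],-105.4)
for c in ['scene','side']:
    k=r.calibration(c);im=r.capture(c);o=im[:,:,::-1].copy()
    for t in ['lip']:
        print(t,[(np.round(d['centre'],4),round(d['confidence'],2)) for d in r.place_of(c,t)[:3]])
    u,v=np.int32(proj(k,[[.51,.14,.04]])[0]);w=130
    x0=max(0,min(u-w//2,560-w));y0=max(0,min(v-w//2,420-w))
    ims.append(cv2.resize(o[y0:y0+w,x0:x0+w],(390,390),interpolation=cv2.INTER_CUBIC))
cv2.imwrite('pics/h4.png',np.hstack(ims))
```

```text
t 15.55 tcp [0.5163 0.1724 0.0416] psi -105.37 shift cm [0.03 0.03 0.01] twist 0.03 j [ 35.5  25.8 -23.7   0.  -40.3 -50.9]
lip [(array([ 0.3549, -0.6216,  0.0425]), 0.74), (array([0.5187, 0.1726, 0.0506]), 0.63), (array([0.4896, 0.0802, 0.0055]), 0.45)]
lip [(array([0.5186, 0.1696, 0.0518]), 0.85), (array([ 0.3507, -0.6185,  0.0429]), 0.78)]
```

View pics/h4.png

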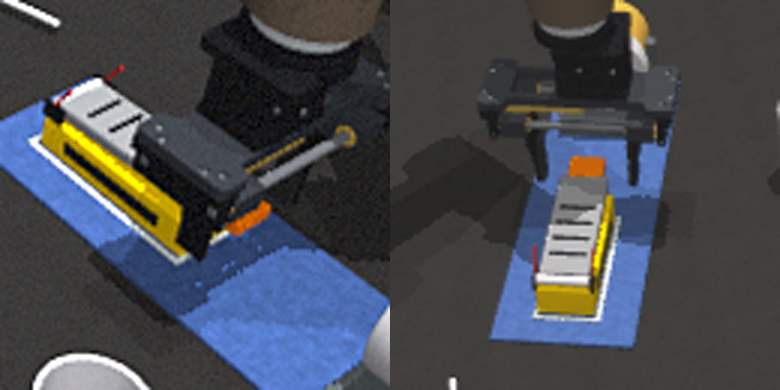

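The fingers straddle the orange lip symmetrically (side crop, lip at (587,167), fingers at 540 and 633). Closing now.

Request:
carry_out(steps=[[[0, 0, 0], 0], [[0, 0, 0], 0], [[0, 0, 0], 0], [[0, 0, 0], 0], [[0, 0, 0], 0], [[0, 0, 0], 0], [[0, 0, 0], 0], [[0, 0, 0], 0], [[0, 0, 0], 0], [[0, 0, 0], 0]], gripper=-1)

```text
time_s: 16.75
tcp_pos: [0.5162, 0.1725, 0.0416]
ee_rot: [[-0.265, -0.964, 0.001], [-0.964, 0.265, 0.001], [-0.001, -0.001, -1.0]]
wrist_force: [-0.0, 0.8, -0.0]
gripper_width: 0.406
```

Request:
carry_out(steps=[[[0.02, 0, -0.4], 0], [[0.05, 0, -0.77], 0], [[0.12, 0, -1.35], 0], [[0.23, 0, -2.18], 0], [[0.34, 0, -2.74], 0], [[0.47, 0, -3.29], 0], [[0.62, 0, -3.84], 0], [[0.78, 0, -4.39], 0], [[0.97, 0, -4.93], 0], [[1.17, 0, -5.46], 0], [[1.4, 0, -5.98], 0], [[1.64, 0, -6.5], 0], [[1.9, 0, -7.0], 0], [[2.17, 0, -7.5], 0], [[2.17, 0, -7.5], 0], [[2.17, 0, -7.5], 0]])

```text
time_s: 18.35
tcp_pos: [0.5104, 0.1514, 0.1171]
ee_rot: [[-0.265, -0.964, 0.002], [-0.964, 0.265, 0.001], [-0.002, -0.001, -1.0]]
wrist_force: [-1.0, -0.6, -0.6]
gripper_width: 0.408
```

Run:
```python
from h import *
a=np.radians(74.6);A=np.array([[np.cos(a),np.sin(a)],[-np.sin(a),np.cos(a)]]);ct=np.array([.4913,.0825])
s=r.sense();p=np.array(s['tcp_pos']);print(A@(p[:2]-ct),p[2],s['wrist_force'],s['gripper_width'])
lx=np.array([.516,.1722])
# target at 60 deg
t=np.array([.4913,.0825])+(-.07+.0815)*np.array([np.cos(a),np.sin(a)]);go([*t,.046+.1412-.011],-105.4)
ims=[]
for c in ['scene','side']:
    k=r.calibration(c);im=r.capture(c);o=im[:,:,::-1].copy()
    for t in ['lip','hinge']:
        print(t,[(np.round(d['centre'],4),(A@(np.array(d['centre'])[:2]-ct)).round(4),round(d['confidence'],2)) for d in r.place_of(c,t)[:2]])
    u,v=np.int32(proj(k,[[.50,.12,.08]])[0]);w=130
    x0=max(0,min(u-w//2,560-w));y0=max(0,min(v-w//2,420-w))
    ims.append(cv2.resize(o[y0:y0+w,x0:x0+w],(390,390),interpolation=cv2.INTER_CUBIC))
cv2.imwrite('pics/h5.png',np.hstack(ims))
```

```text
[ 0.0715 -0.0001] 0.11706180770049848 [-1.0487 -0.5742 -0.5909] 0.4080356991801274
t 18.35 tcp [0.5104 0.1514 0.1171] psi -105.37 shift cm [ 5.99  0.01 -5.92] twist 0.03 j [ 34.   19.  -21.    0.  -49.9 -49.4]
lip [(array([ 0.353 , -0.6228,  0.0447]), array([-0.7167, -0.054 ]), 0.68)]
hinge [(array([0.471 , 0.0151, 0.04  ]), array([-0.0704,  0.0017]), 0.87), (array([ 0.4669, -0.7323,  0.0386]), array([-0.792 , -0.1929]), 0.58)]
lip [(array([ 0.3542, -0.6195,  0.0412]), array([-0.7132, -0.0542]), 0.67), (array([0.51  , 0.1479, 0.1251]), array([ 0.068 , -0.0007]), 0.57)]
hinge [(array([0.4798, 0.0194, 0.0416]), array([-0.0639, -0.0057]), 0.78), (array([0.4895, 0.0785, 0.0046]), array([-0.0043,  0.0007]), 0.47)]
```

View pics/h5.png

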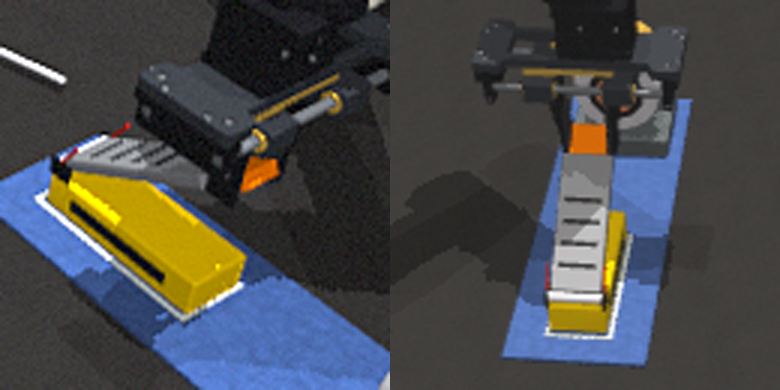

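The panel is at about 30° and the base is still on its outline. Continuing the arc to 60°.

Request:
carry_out(steps=[[[0.29, 0, -0.49], 0], [[0.6, 0, -0.97], 0], [[0.93, 0, -1.43], 0], [[1.27, 0, -1.89], 0], [[1.63, 0, -2.33], 0], [[2.0, 0, -2.76], 0], [[2.39, 0, -3.17], 0], [[2.79, 0, -3.58], 0], [[3.21, 0, -3.96], 0], [[3.64, 0, -4.34], 0], [[4.08, 0, -4.69], 0], [[4.54, 0, -5.04], 0], [[5.0, 0, -5.36], 0], [[5.48, 0, -5.67], 0], [[5.98, 0, -5.95], 0], [[5.98, 0, -5.95], 0], [[5.98, 0, -5.95], 0]])

```text
time_s: 20.35
tcp_pos: [0.4945, 0.0936, 0.1766]
ee_rot: [[-0.265, -0.964, 0.002], [-0.964, 0.265, 0.001], [-0.001, -0.002, -1.0]]
wrist_force: [-1.2, -1.4, -2.7]
gripper_width: 0.409
```

Run:
```python
from h import *
a=np.radians(74.6);A=np.array([[np.cos(a),np.sin(a)],[-np.sin(a),np.cos(a)]]);ct=np.array([.4913,.0825])
s=r.sense();p=np.array(s['tcp_pos']);q=A@(p[:2]-ct);print(q,p[2],s['wrist_force'],s['gripper_width'],np.degrees(np.arctan2(p[2]+.011-.046,q[0]+.07)))
ims=[]
for c in ['scene','side']:
    k=r.calibration(c);im=r.capture(c);o=im[:,:,::-1].copy();cv2.imwrite(f'pics/{c}6.png',o)
    for t in ['lip','hinge','lamp']:
        print(t,[(np.round(d['centre'],4),(A@(np.array(d['centre'])[:2]-ct)).round(4),round(d['confidence'],2)) for d in r.place_of(c,t)[:2]])
    u,v=np.int32(proj(k,[[.49,.08,.08]])[0]);w=130
    x0=max(0,min(u-w//2,560-w));y0=max(0,min(v-w//2,420-w))
    ims.append(cv2.resize(o[y0:y0+w,x0:x0+w],(390,390),interpolation=cv2.INTER_CUBIC))
cv2.imwrite('pics/h6.png',np.hstack(ims))
```

```text
[ 0.0115 -0.0002] 0.17656198264652456 [-1.1503 -1.3882 -2.6917] 0.40855634278713193 60.06404198918836
lip [(array([ 0.3516, -0.6223,  0.0434]), array([-0.7166, -0.0525]), 0.84), (array([0.4934, 0.094 , 0.1839]), array([0.0116, 0.001 ]), 0.56)]
hinge [(array([ 0.4644, -0.7341,  0.0389]), array([-0.7944, -0.1909]), 0.94), (array([0.4703, 0.0168, 0.0471]), array([-0.0689,  0.0028]), 0.91)]
lamp [(array([ 0.418 , -0.681 , -0.0025]), array([-0.7556, -0.1321]), 0.9), (array([0.4935, 0.0856, 0.008 ]), array([ 0.0036, -0.0013]), 0.59)]
lip [(array([ 0.3531, -0.62  ,  0.0449]), array([-0.714 , -0.0533]), 0.7), (array([0.4962, 0.0948, 0.1812]), array([ 0.0132, -0.0015]), 0.57)]
hinge [(array([0.4905, 0.0858, 0.0043]), array([0.003 , 0.0016]), 0.71), (array([0.4783, 0.0165, 0.0441]), array([-0.0671, -0.005 ]), 0.64)]
lamp [(array([0.4918, 0.0872, 0.0082]), array([0.0047, 0.0008]), 0.72), (array([ 0.3643, -0.4572, -0.0002]), array([-0.554 , -0.0209]), 0.66)]
```

View pics/h6.png

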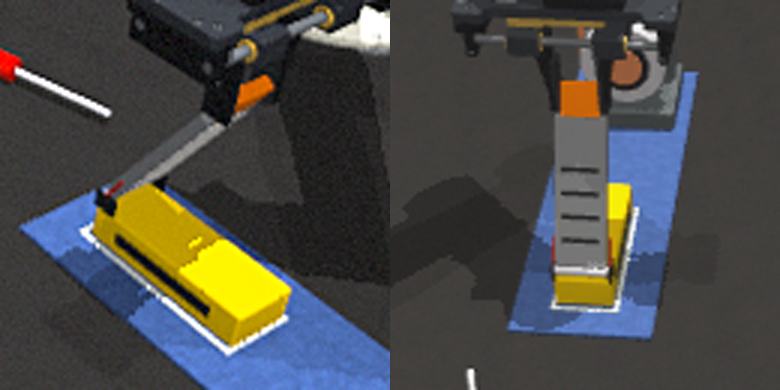

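Kinematics give 60.1° and the panel lies along the red mark (scene crop (105,190)). I'll release and retreat straight up.

Request:
carry_out(steps=[[[0, 0, 0], 0], [[0, 0, 0], 0], [[0, 0, 0], 0], [[0, 0, 0], 0], [[0, 0, 0], 0], [[0, 0, 0], 0], [[0, 0, 0], 0], [[0, 0, 0], 0], [[0, 0, 0], 0], [[0, 0, 0], 0]], gripper=1)

```text
time_s: 21.75
tcp_pos: [0.4947, 0.094, 0.1763]
ee_rot: [[-0.265, -0.964, 0.002], [-0.964, 0.265, 0.001], [-0.001, -0.002, -1.0]]
wrist_force: [-0.1, 0.8, -0.5]
gripper_width: 0.999
```

Request:
carry_out(steps=[[[0, 0, -0.5], 0], [[0, 0, -1.5], 0], [[0, 0, -3], 0], [[0, 0, -5], 0], [[0, 0, -7], 0], [[0, 0, -9], 0], [[0, 0, -11], 0], [[0, 0, -12], 0], [[3, 0, -12], 0], [[7, 0, -12], 0], [[11, 0, -12], 0], [[15, 0, -12], 0], [[19, 0, -12], 0], [[22, 0, -12], 0], [[22, 0, -12], 0], [[22, 0, -12], 0]])

```text
time_s: 23.35
tcp_pos: [0.436, -0.1187, 0.2961]
ee_rot: [[-0.266, -0.964, 0.002], [-0.964, 0.266, 0.001], [-0.002, -0.002, -1.0]]
wrist_force: [0.6, 0.1, -1.2]
gripper_width: 0.999
```

Run:
```python
from h import *
a=np.radians(74.6);A=np.array([[np.cos(a),np.sin(a)],[-np.sin(a),np.cos(a)]]);ct=np.array([.4913,.0825])
s=r.sense();print(s['time_s'],s['tcp_pos'])
ims=[]
for c in ['scene','side']:
    k=r.calibration(c);im=r.capture(c);o=im[:,:,::-1].copy();raw=o.copy()
    for t in ['lip','hinge','tamper','cup','portafilter','screwdriver']:
        print(t,[(np.round(d['centre'],4),(A@(np.array(d['centre'])[:2]-ct)).round(4),round(d['confidence'],2)) for d in r.place_of(c,t)[:2]])
    # model lines: panel midline sides at 55,60,65 deg
    h=cv2.cvtColor(im,cv2.COLOR_RGB2HSV)
    u,v=np.int32(proj(k,[[.49,.08,.08]])[0]);w=130
    x0=max(0,min(u-w//2,560-w));y0=max(0,min(v-w//2,420-w))
    f=3
    o=cv2.resize(o[y0:y0+w,x0:x0+w],(390,390),interpolation=cv2.INTER_CUBIC)
    for th,col in ((55,(0,255,0)),(60,(255,0,255)),(65,(255,255,0))):
        t=np.radians(th)
        for sy in (-.018,.018):
            L=np.array([[-.07+q*np.cos(t),sy,.046+q*np.sin(t)] for q in (.145,.175)])
            W=np.c_[L[:,:2]@A+ct,L[:,2]];q=(proj(k,W)-[x0,y0]+.5)*f
            cv2.line(o,tuple(np.int32(q[0]).tolist()),tuple(np.int32(q[1]).tolist()),col,1)
    ims.append(o)
cv2.imwrite('pics/h7.png',np.hstack(ims))
```

```text
23.35 [ 0.436  -0.1187  0.2961]
lip [(array([ 0.3551, -0.6232,  0.0432]), array([-0.7165, -0.0561]), 0.58)]
hinge [(array([0.4696, 0.0151, 0.0415]), array([-0.0707,  0.003 ]), 0.88), (array([ 0.4681, -0.7305,  0.0405]), array([-0.79  , -0.1935]), 0.85)]
tamper [(array([ 0.7006, -0.1232, -0.0019]), array([-0.1427, -0.2564]), 0.97), (array([ 0.4935,  0.0819, -0.0016]), array([ 0.    , -0.0023]), 0.73)]
cup [(array([ 0.7549,  0.1808, -0.003 ]), array([ 0.1648, -0.228 ]), 0.82)]
portafilter [(array([0.7824, 0.0413, 0.0004]), array([ 0.0376, -0.2916]), 0.75), (array([ 0.7552,  0.1831, -0.0007]), array([ 0.1671, -0.2277]), 0.26)]
screwdriver [(array([ 0.3611, -0.1581,  0.0002]), array([-0.2665,  0.0616]), 0.93)]
lip [(array([0.4943, 0.0937, 0.183 ]), array([0.0116, 0.0001]), 0.88), (array([ 0.3515, -0.6182,  0.0425]), array([-0.7127, -0.0513]), 0.71)]
hinge [(array([0.474 , 0.0162, 0.0437]), array([-0.0685, -0.0009]), 0.58)]
tamper [(array([ 0.6999, -0.1194,  0.0035]), array([-0.1393, -0.2547]), 0.61)]
cup [(array([ 0.7557,  0.1807, -0.0006]), array([ 0.1649, -0.2288]), 0.88), (array([ 0.5807, -0.5074,  0.002 ]), array([-0.545 , -0.2428]), 0.67)]
portafilter [(array([0.7546, 0.1801, 0.0004]), array([ 0.164 , -0.2279]), 0.68), (array([0.7846, 0.0414, 0.0012]), array([ 0.0383, -0.2937]), 0.56)]
screwdriver [(array([ 0.3591, -0.1632, -0.0016]), array([-0.272 ,  0.0622]), 0.71)]
```

View pics/h7.png

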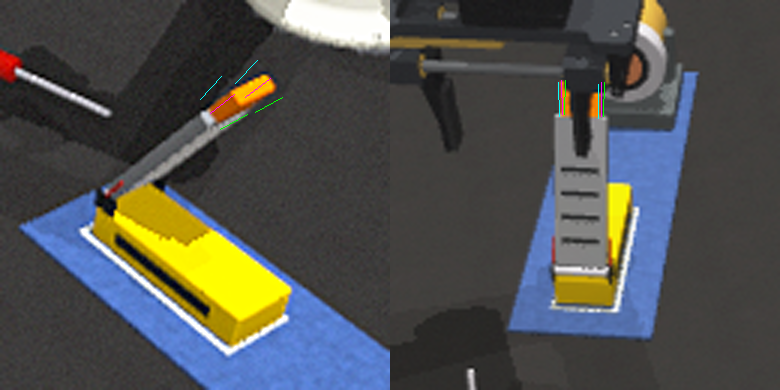

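```bash
python3 -c "
from station import r
print(r.finish_job(), r.sense()['time_s'])"
```

```text
the job is handed in; nothing more can be done
the job is handed in; nothing more can be done
```

The yellow lamp is on the white outline and still upright. Its hinge end is away from the brew head, and the panel is unfolded to about 60°. I lowered it onto its base at low force and let go while it was still folded. Then I pinched the lip, swung it along the hinge arc, opened the fingers and backed the arm away. I handed the job in at about 24 s.

**Last checks:**
- **Panel angle:** the arm's position gave 60.1° just before I let go, and the side camera's lip reading after release gave about 59°. In the scene picture the panel lines up with the red mark at the hinge.
- **Lamp position:** the white border shows all round the base in the pictures. The lamp is about 1–2 mm from the outline's centre, towards the brew head.
- **Disagreements:** after release the networks found the lip only in the side view; in the scene view they reported only the turquoise lamp's lip. Their readings of the lamp's and hinge's positions scattered by 3–6 mm, so I relied on the pictures and the arm's position.
- **Other things on the bench:** the tamper, cup, portafilter and screwdriver read where they started, within 5 mm. I did not re-measure the brush and wrench, but the arm did not go near the bench there.
- **Forces:** the readings at the end of each move were under 8 N, mostly the lamp's own weight.

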